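Shift the loaded tube block from the loading stand onto the mixer until it clicks

TASK

Put the loaded tube block on the mixer: press the spring tongue in front of the block on the loading stand so that the block springs free, draw the block straight out of the rails, and slide it into the mixer's rails until the mixer's tongue clicks up behind it, then let go. Keep the block level, press the tongue and push the block home gently (feel for the end; the mixer's platform stopped somewhere in its stroke), and leave the other things on the bench where they are.

Things in the scene. Friction and masses are not known exactly. Their poses are not given: they have to be found in the camera images.
- tube_block: Aluminium block 120 (x) x 46 (y) x 30 mm with white-capped microtubes, on a steel plate 60 mm wide, 6 thick; 0.4 to 0.7 kg. Origin: plate underside below the block's middle. Plate from x = -60 (flush with the block) to +30 mm; block sides z = 6 to 36, caps to 40 mm. Grip the sides, fingertips no lower than z = 13 mm (clear of the rails). Starts latched on the stand, axes parallel to its axes.
- stand: Loading stand, low grey base 166x90 mm, fixed. Origin on the bench; x = the way a block is pushed on, away from the robot. Deck at z = 32 mm. A latched block has its origin at (0, 0, 32 mm). Pressing the tongue lets two spring pins behind the plate push the block 8 mm out to -x. It is clear of the rails to lift after 56 mm in all (62 is safe). A rigid end stop lies 1.8 mm past home.
- stand_catch (a joint): Steel spring tongue of the stand, 30 mm wide, hinged at its near end (x = -98, z = 28 mm in the stand's frame), rising towards the block; its tip at x = -60 stands 5 mm above the deck and blocks the plate's near end. Radians pressed down: 0 up, 0.14 frees the plate, 0.22 stop. About 2 N at stand_pad to start, 8 N to free the block.
- stand_pad (a point): Where to press the stand's tongue straight down: on its ribbed top, 17 mm from the hinge, 81 mm in front of the latched block's origin (21 mm from its near end), 1 mm above the deck. Goes down 3.5 mm to the stop. The block springs 8 mm towards the finger.
- mixer: Reciprocating mixer, white box 116 mm wide, knob and display in front, fixed. Origin on the bench; x = the way a block is pushed on. On top a platform, deck at z = 66 mm, with the same rails, tongue, pins and stop as the stand's. The platform slides along x with the stroke: it stopped 0 to 8 mm either way from the middle, held there by the drive (not reported). Home: x = 0 plus the offset.
- mixer_catch (a joint): Steel spring tongue of the mixer, as the stand's. Radians pressed down: 0.05 to 0.14 while the plate lies over it, back near 0 once it has clicked up behind the plate (or with no block there). A block not clicked in is pushed 8 mm back out when let go.
- timer: White bench timer, 38x72x58 mm, origin under its middle. Bystander.
- petri_low: Petri dish, 66 mm across, 15 mm high, origin under its middle. Bystander.
- reagent_bottle: Brown reagent bottle with a black cap, 48 mm across, 98 mm high, origin under its middle. Bystander. The centrifuge behind it, between stand and mixer, reaches forward to about x = 0.52 m and up to z = 0.25 m: carry things in front of it, clear of the bottle.
- beaker: Clear beaker, 71x77 mm, 86 mm high, origin under its middle. Bystander.
- tip_box: Blue box of pipette tips with a clear lid, 91x120 mm, 84 mm high, origin under its middle. Bystander.
- stand_mouth (a point): Centre of the stand's rail mouth, on the deck (x = -25 mm in its frame; same axes). Two C-rails run from here 65 mm to +x over the plate's edges: 62 mm between walls, 52 between lips, 1.4 mm play over the plate, tops 11 mm above the deck. In front of it, guide walls flare from 62 to 74 mm apart over 13 mm; the deck goes on 37 mm to -x.
- mixer_mouth (a point): Where the middle of the platform's rail mouth is at mid-stroke (x = -25, z = 66 mm in the mixer's frame). To load: lower the plate on the deck, origin about 43 mm in front (it presses the tongue down), and push to +x. The pins resist the last 8 mm (3.2 to 4.4 N, and 1 to 4 N friction); the tongue clicks up 0.3 to 0.5 mm past home, the rigid stop is 1.8 mm past home.

How it is judged:
On the way:
1. the block is off the stand (horizontal distance between tube_block and stand above 0.12 m), for 0.2 s.
At the end, for the whole second after the job is handed in: The tube block sits in the mixer's rails, level and at rest, pushed fully home: its x in the mixer's frame between -9.5 and +10.5 mm (the platform's stroke included), y within 3 mm, z 63 to 69 mm, tilt under 0.05 rad, and the mixer's tongue is up behind it (mixer_catch under 0.03 rad) (x of tube_block in the frame of mixer between -0.0095 and 0.0105 m and y of tube_block in the frame of mixer between -0.003 and 0.003 m and z of tube_block in the frame of mixer between 0.063 and 0.069 m and angle between tube_block's own z axis and vertical below 0.05 rad and value of joint mixer_catch below 0.03 rad and linear speed of tube_block below 0.01 m/s); the robot touches nothing.
It fails at once if the block was rammed home, or dropped or forced on the mixer (all contacts together; weight and springs make about 15 N of it) (contact force between tube_block and mixer above 60 N or (contact force between tube_block and mixer above 35 N and x of tube_block in the frame of mixer above -0.03 m)).
It fails at once if the block was forced against the stand's catch or rails (all contacts together; weight and springs make about 15 N of it) (contact force between tube_block and stand above 45 N).
It fails at once if the fingers pressed the stand or its catch hard (contact force between the fingers and stand above 30 N).
It fails at once if the block was tipped (angle between tube_block's own z axis and vertical above 0.35 rad).
It fails at once if the timer, dish, bottle, beaker or tip box was moved (distance of any of timer, petri_low, reagent_bottle, beaker, tip_box from where it was at the start of the episode above 0.03 m).
It also fails if it takes over 61 s, if anything falls off the work surface, if the arm or the gripper's body presses on something with over 40 N, if the wrist force passes 120 N, or if a joint passes its speed limit or range.

ROBOT

A 7-joint arm with a two-finger parallel gripper is mounted at the origin on a cart in front of the work surface, level with it; the furniture and walls round the work are solid. World frame = base frame: x ahead of the robot, y to its left, z up, the work surface at z = 0. Lengths are in m, angles in rad, forces in N, time in s.
With the tool pointing down it reaches from about 0.4 to 0.85 m from the base axis. Payload 10.4 kg.
Tool frame: the origin (TCP) lies between the finger pads; the fingertips stand ahead of it and the grasp point (between the pads) lies 5 mm behind it (manip.tip_extent is the z of the fingertips in the tool frame, in m); z points along the fingers, y is the line along which they close (so a half turn about z gives the same grasp; the last joint's range is limited). The gripper opens to 85 mm and grips with 20 to 120 N. Pads are 22 mm wide; open, the fingers measure 114 mm over their backs; the gripper's body (76 mm by 85 mm) begins 54 mm behind the grasp point. The pads swing forward as they close: fully open they stand 13 mm farther back than shut.
Start: joints at [-1.209, 0.332, -0.065, 1.46, 0.022, 1.35, -0.088], TCP at [0.235, 0.579, 0.245] pointing down, gripper open.
Joint ranges: [-2.6, 2.6], [-0.5, 2.12], [-1.47, 1.34], [0.16, 2.42], [-1.27, 4.41], [0.06, 2.06], [-2.6, 2.6]. Speed limits (rad/s): [2.22, 2.22, 2.79, 2.79, 3.14, 3.14, 3.14].

INTERFACE

Orientations are given as a unit quaternion [x, y, z, w].
In Python, from workcell import status, viewer, manip gives the robot as it stands.
- The arm moves only by the tool play_rows, never from a script. Its argument "plan" is one flat list of numbers, 7 for each row, row after row: the turn, a rotation vector about the tool's x, y, z in degrees, then the shift along the tool's x, y, z in m, then the opening, from 0 (shut) to 1 (fully open). In form: [ax, ay, az, dx, dy, dz, grip, ax, ay, az, dx, dy, dz, grip, ...]. A call has 1 to 20 rows; each row is the pose to reach, as a shift and turn from the pose commanded when the call began, along the tool's axes at that moment; what a row does not reach only later rows make up. A row lasts 1/8 s, in which the tool goes at most 62.5 mm and 10.7 degrees, less where a joint would pass 70% of its speed; a pose out of reach is approached as far as the arm can. A call with a gripper value outside its range is refused whole. The fingers move at their own pace and stop on an object; "squeeze" is the grip in N (left out, the last holds). Time passes only in rows, so rows that repeat a pose let the fingers close. It gives the time, the measured TCP pose, the force, the opening and the grip force at its end, in the units of the state.
- status.get_obs(): the state, without advancing time (a new reading comes with each control period).
- viewer.camera(name): name is "side" or "top" or "wrist"; returns the picture (420x560x3 uint8, red, green, blue); there is no depth.
- viewer.camera_model(name): a dict with "fx", "fy", "cx", "cy" (pixels), "R" (3x3) and "t" (3): a world point X has camera coordinates R X + t. Camera axes: x right, y down, z forward; pixel columns grow to the right and rows downward; lengths in m; the calibration is good to about 2 mm. The wrist camera is an equidistant fisheye: a pixel r from the principal point sees the ray r / f radians off the axis. A picture is of the moment at which its call begins: read the wrist's pose just before it. camera_model takes no time and is no camera call; for the wrist camera it gives the pose at the moment of the call.
- manip.hand_in(): hands the job in; it is judged then, once.
The state is a dict: "clock": time; "joint_pos": joint angles; "joint_velocities": joint speeds; "tau": joint torques, N m; "position": TCP position; "ee_rot": TCP orientation; "ft_force": force on the tool from outside, world axes, zero at the start; "torque": the same for the moment, N m; "grip_width": opening from 0.0 (shut) to 1.0 (fully open); "grasp_force": force on a finger pad.
Only numpy, scipy, OpenCV 4.12 (cv2) and the standard library are available. Lean on these libraries where they do the work, as an engineer would, in place of code of your own. Each camera call takes 0.05 s, during which the arm holds its last target. There are 200 camera calls.

## Working session

There is one attempt and no reset: what is moved stays moved. The work goes in short steps, Python scripts to look and compute and a tool call to move; the robot and the scene stay as the last step left them, time stands still between calls to the robot, and variables do not carry over. Pictures are saved under pics/ and viewed, at most 10 in all, crops included, and the job is handed in when it is done.

Besides the shell and the picture viewer there is one more tool, called after "Call:" as a command line: name --argument value ..., lists and objects as JSON in quotes. play_rows: Moves the arm, as the interface text tells. Its arguments: {"type":"object","properties":{"plan":{"type":"array","items":{"type":"number"}},"squeeze":{"type":"number"}},"required":["plan"]}

```bash
mkdir -p pics; ls; cat > h.py <<'E'
import numpy as np,cv2
from workcell import status,viewer,manip
from scipy.spatial.transform import Rotation as Rn
def snap(n,f,crop=None,s=1):
    m=viewer.camera_model(n); im=viewer.camera(n)[:,:,::-1]
    cv2.imwrite(f'pics/{f}_raw.png',im)
    np.savez(f'pics/{f}.npz',**m)
    if crop: im=im[crop[1]:crop[3],crop[0]:crop[2]]
    if s!=1: im=cv2.resize(im,None,fx=s,fy=s,interpolation=cv2.INTER_CUBIC)
    cv2.imwrite(f'pics/{f}.png',im); return m
def ray(m,u,v,fish=False):
    a=(u-m['cx'])/m['fx'];b=(v-m['cy'])/m['fy']
    if fish:
        r=np.hypot(a,b); k=np.sin(r)/max(r,1e-9); d=np.array([a*k,b*k,np.cos(r)])
    else: d=np.array([a,b,1.])
    d=m['R'].T@d; return -m['R'].T@m['t'],d/np.linalg.norm(d)
def atz(m,u,v,z,fish=False):
    o,d=ray(m,u,v,fish); return o+d*(z-o[2])/d[2]
def tri(rs):
    A=np.zeros((3,3));b=np.zeros(3)
    for o,d in rs:
        P=np.eye(3)-np.outer(d,d);A+=P;b+=P@o
    x=np.linalg.solve(A,b); return x,[np.linalg.norm((np.eye(3)-np.outer(d,d))@(x-o)) for o,d in rs]
def proj(m,X,fish=False):
    c=np.asarray(m['R'])@X+m['t']
    if fish:
        r=np.hypot(c[0],c[1]);k=np.arctan2(r,c[2])/max(r,1e-9)
        return m['fx']*c[0]*k+m['cx'],m['fy']*c[1]*k+m['cy']
    return m['fx']*c[0]/c[2]+m['cx'],m['fy']*c[1]/c[2]+m['cy']
E
python3 - <<'E'
from h import *
a=[]
for n in('top','side','wrist'):
    m=snap(n,n+'0'); print(n,m['fx'],m['cx'],m['cy'],(-m['R'].T@m['t']).round(3),m['R'].round(2).tolist())
s=status.get_obs();print(s['position'],s['ee_rot'],s['clock'],s['ft_force'],manip.tip_extent,s['grip_width'])
b=np.hstack([cv2.imread('pics/top0.png'),cv2.imread('pics/side0.png')])
cv2.imwrite('pics/ts.png',np.vstack([cv2.imread('pics/top0.png')]))
E
```

```text
pics
top 455.95441608393963 278.2932032057144 215.17499450551892 [0.407 0.016 1.414] [[-0.03, -1.0, 0.02], [-1.0, 0.03, -0.06], [0.06, -0.02, -1.0]]
side 483.80712009859013 272.5055145001051 210.17024623084964 [ 0.49  -1.282  0.853] [[1.0, -0.01, -0.02], [-0.02, -0.52, -0.86], [-0.01, 0.86, -0.52]]
wrist 325.19226210127806 281.140498350107 208.41551800901996 [0.168 0.604 0.373] [[0.37, 0.93, -0.0], [0.89, -0.36, 0.28], [0.26, -0.1, -0.96]]
[0.23451711 0.57905085 0.24470369] [ 1.91201396e-01  9.81550685e-01 -5.23388530e-04 -6.50245984e-05] 0.15 [-0.08449388 -0.11730013 -0.15244779] 0.014 0.9944264744662311
```

View pics/top0.png

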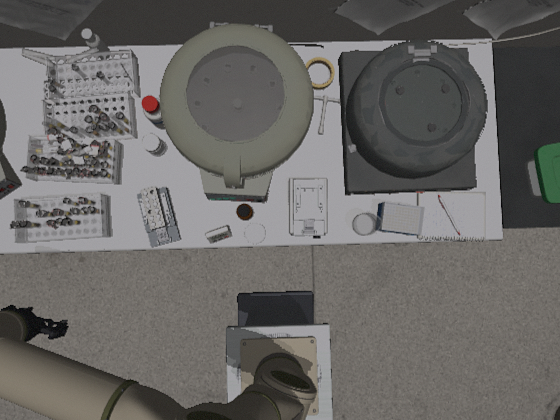

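View pics/side0.png

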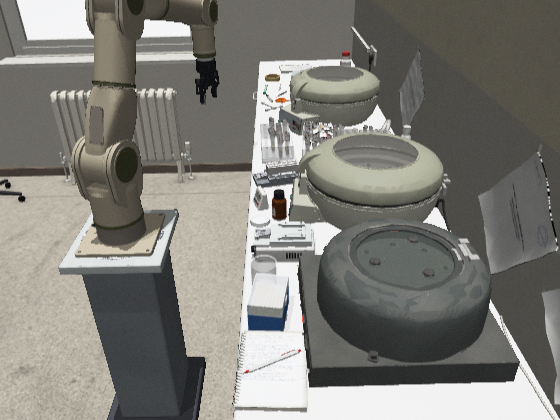

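View pics/wrist0.png

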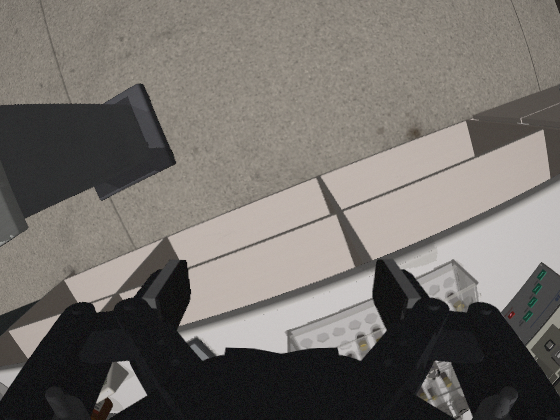

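```bash
python3 - <<'E'
from h import *
im=cv2.imread('pics/top0.png')
f=lambda x,y:cv2.resize(im[y:y+84,x:x+57],None,fx=7,fy=7,interpolation=cv2.INTER_CUBIC)
cv2.imwrite('pics/topc.png',np.hstack([f(130,172),f(280,166)]))
m=viewer.camera_model('top')
for u,v,z in[(158,215,.05),(308,207,.066),(245,212,.098),(255,233,.015),(218,234,.058),(365,223,.086)]:print(atz(m,u,v,z).round(3))
E
```

```text
[0.496 0.348 0.05 ]
[ 0.506 -0.1    0.066]
[0.495 0.086 0.098]
[0.435 0.061 0.015]
[0.434 0.169 0.058]
[ 0.453 -0.263  0.086]
```

View pics/topc.png

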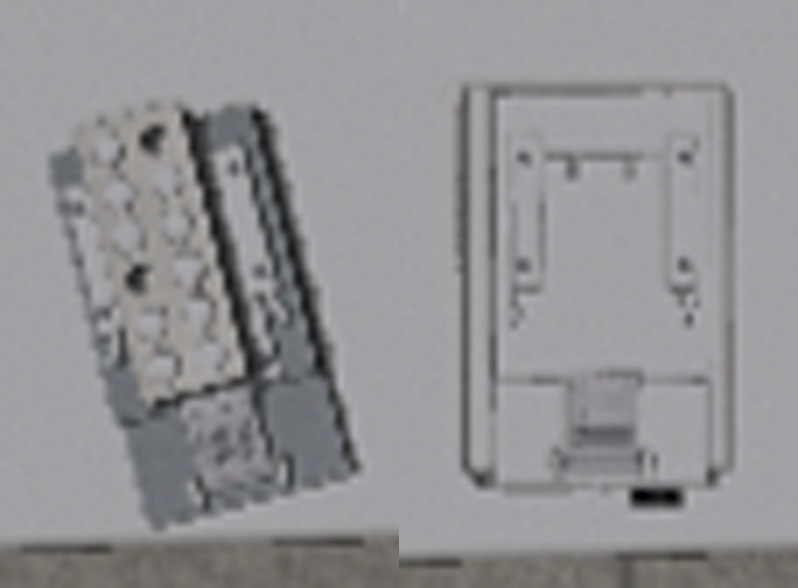

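```bash
cat >> h.py <<'E'
def Rt(yaw):
    c,s=np.cos(yaw),np.sin(yaw); return np.array([[-c,-s,0],[-s,c,0],[0,0,-1.]])
def row(pos,yaw,s=None):
    s=s or status.get_obs(); R=Rn.from_quat(s['ee_rot']).as_matrix()
    print('row',np.degrees(Rn.from_matrix(R.T@Rt(yaw)).as_rotvec()).round(2),(R.T@(np.array(pos)-s['position'])).round(4))
E
python3 - <<'E'
from h import *
m=viewer.camera_model('top')
P=[atz(m,130+a/7,172+b/7,.068) for a,b in[(150,408),(258,375),(185,105),(75,128)]]
for p in P: print(p.round(3))
d=(P[2]+P[3]-P[0]-P[1])/2; y=np.arctan2(d[1],d[0]);c=sum(P)/4
print(c,np.degrees(y),np.linalg.norm(d))
# mixer: deck features z=.066
Q=[atz(m,280+(a-399)/7,166+b/7,.066) for a,b in[(497,380),(710,380),(497,92),(728,92),(543,157),(666,157),(605,455)]]
for p in Q: print(p.round(3))
row([c[0],c[1],.2],y)
E
```

```text
[0.45  0.363 0.068]
[0.463 0.318 0.068]
[0.578 0.347 0.068]
[0.569 0.393 0.068]
[0.51497907 0.35509516 0.068     ] 14.165514729555625 0.12052397506811406
[ 0.468 -0.057  0.066]
[ 0.466 -0.147  0.066]
[ 0.591 -0.061  0.066]
[ 0.588 -0.159  0.066]
[ 0.562 -0.079  0.066]
[ 0.561 -0.132  0.066]
[ 0.435 -0.102  0.066]
row [-6.000e-02 -2.000e-02 -3.621e+01] [-0.344  -0.1023  0.0448]
```

Call:
play_rows --plan '[0,0,-10,-0.06,-0.02,0,0,0,0,-20,-0.12,-0.04,0,0,0,0,-30,-0.18,-0.06,0.01,0,0,0,-36.2,-0.24,-0.08,0.02,0,0,0,-36.2,-0.29,-0.09,0.03,0,0,0,-36.2,-0.344,-0.1023,0.04,0,0,0,-36.2,-0.344,-0.1023,0.04,0,0,0,-36.2,-0.344,-0.1023,0.04,0]'

```text
clock: 1.15
position: [0.5146, 0.3557, 0.205]
ee_rot: [-0.123, 0.992, 0.0, -0.0]
ft_force: [-0.5, 0.8, 0.6]
grip_width: -0.001
grasp_force: 0.0
```

```bash
python3 - <<'E'
from h import *
s=status.get_obs();print(s['position'],s['clock'],s['ft_force'],s['grip_width'],np.degrees(s['joint_pos']).round(),manip.tip_extent)
snap('wrist','w1',(130,60,430,360),2)
E
```

```text
[0.51459192 0.3556795  0.20500272] 1.15 [-0.50716913  0.83569302  0.60655056] -0.0009987050503799453 [-41.  20.   3.  87.  -1.  73.  66.] 0.014
```

View pics/w1.png

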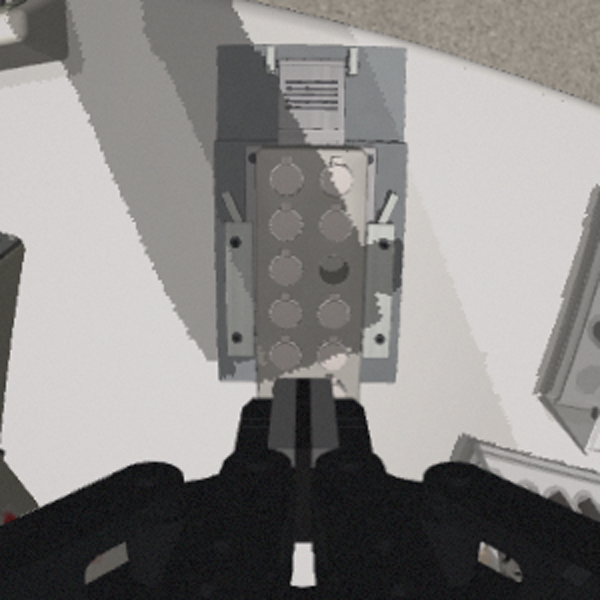

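```bash
python3 - <<'E'
from h import *
mt=viewer.camera_model('top'); m=dict(np.load('pics/w1.npz'))
w=lambda a,b:(130+a/2-.25,60+b/2-.25)
t=lambda a,b:(130+a/7,172+b/7)
for A,B in[((368,150),(150,408)),((260,149),(258,375))]:
    print('tri',tri([ray(m,*w(*A),True),ray(mt,*t(*B))]))
L=[atz(m,*w(*p),.068,True) for p in[(368,150),(260,149),(258,395)]]
for p in L:print(p.round(4))
e=L[2]-L[1];print('side yaw',np.degrees(np.arctan2(e[1],e[0])),'len',np.linalg.norm(e))
e=L[0]-L[1];print('near yaw',np.degrees(np.arctan2(-e[0],e[1])),'wid',np.linalg.norm(e))
# base corners/step & tongue
for n,p,z in[('ribs',(312,94),.033),('hinge bar',(312,58),.03),('stepL',(217,141),.032),('stepR',(405,143),.032),('railsL near hole',(236,242),.043),('far',(237,338),.043),('R near',(384,244),.043),('R far',(380,340),.043)]:
    print(n,atz(m,*w(*p),z,True).round(4))
E
```

```text
tri (array([0.45176349, 0.36903053, 0.04448813]), [np.float64(0.0007441850008774455), np.float64(0.0007441850008774242)])
tri (array([0.46382504, 0.32271221, 0.04565277]), [np.float64(4.625298575435082e-05), np.float64(4.625298575427492e-05)])
[0.4519 0.3664 0.068 ]
[0.4624 0.3239 0.068 ]
[0.5678 0.3478 0.068 ]
side yaw 12.82075916082853 len 0.10807968305368842
near yaw 13.867136705915554 wid 0.04384648574050372
ribs [0.4343 0.3389 0.033 ]
hinge bar [0.4178 0.3348 0.03  ]
stepL [0.4658 0.3017 0.032 ]
stepR [0.4451 0.3862 0.032 ]
railsL near hole [0.5078 0.3219 0.043 ]
far [0.5529 0.3325 0.043 ]
R near [0.492  0.3876 0.043 ]
R far [0.5372 0.3987 0.043 ]
```

Call:
play_rows --plan '[0,0,0,-0.03,0.05,0.03,0,0,0,0,-0.03,0.05,0.03,0,0,0,0,-0.03,0.05,0.03,0]'

```text
clock: 1.58
position: [0.5308, 0.4123, 0.1752]
ee_rot: [-0.124, 0.992, -0.0, -0.0]
ft_force: [-0.3, -0.6, -0.1]
grip_width: 0.0
grasp_force: 0.0
```

```bash
python3 - <<'E'
from h import *
s=status.get_obs();print(s['position'],s['joint_velocities'].round(3))
snap('wrist','w2',(50,30,350,330),2)
E
```

```text
[0.53084815 0.41229232 0.17517356] [ 0.021 -0.034  0.021  0.003  0.001  0.001  0.001]
```

View pics/w2.png

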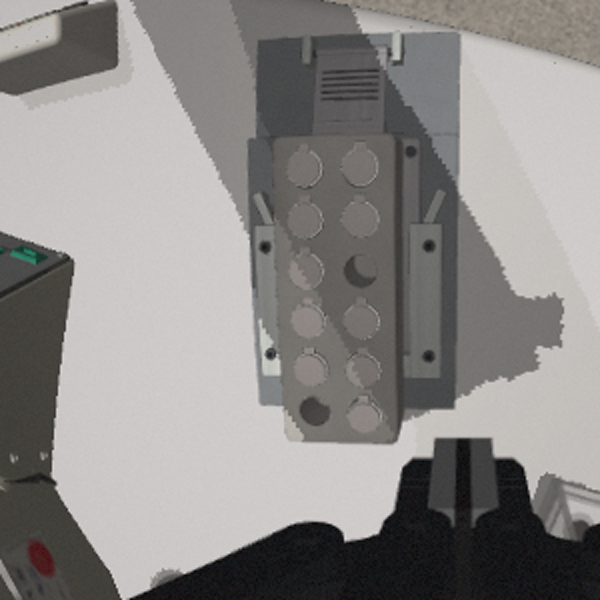

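```bash
python3 - <<'E'
from h import *
m1=dict(np.load('pics/w1.npz'));m2=dict(np.load('pics/w2.npz'))
w=lambda a,b:(130+a/2-.25,60+b/2-.25)
v=lambda a,b:(50+a/2-.25,30+b/2-.25)
R={}
for n,A,B in[('NL',(259,149),(273,138)),('NR',(368,150),(396,137)),('hole',(333,268),(361,270)),('RLn',(236,242),(265,246)),('RLf',(237,338),(270,354)),('RRn',(384,244),(429,246)),('RRf',(380,340),(428,356)),('ribs',(312,94),(352,85)),('postR',(353,46),(397,34)),('postL',(270,48),(307,37))]:
    x,r=tri([ray(m1,*w(*A),True),ray(m2,*v(*B),True)]);R[n]=x;print(n,x.round(4),np.round(r[0],4))
q=sum(R[k] for k in('RLn','RLf','RRn','RRf'))/4
d=R['RLf']+R['RRf']-R['RLn']-R['RRn'];print('rails',q,np.degrees(np.arctan2(d[1],d[0])), np.linalg.norm(R['RLn']-R['RRn']),np.linalg.norm(d)/2)
for z in(.06,.064,.068):
    C=[atz(m2,*v(*p),z,True) for p in[(273,138),(396,137),(397,443),(285,440)]]
    d=C[2]+C[3]-C[0]-C[1];e=C[1]+C[2]-C[0]-C[3]
    print(z,sum(C)/4,np.degrees(np.arctan2(d[1],d[0])),np.linalg.norm(d)/2,np.linalg.norm(e)/2)
E
```

```text
NL [0.4628 0.3235 0.0709] 0.0004
NR [0.4527 0.3668 0.0634] 0.0007
hole [0.5042 0.3656 0.0643] 0.0002
RLn [0.5072 0.322  0.0458] 0.0
RLf [0.5519 0.3325 0.0458] 0.0
RRn [0.4921 0.3876 0.0426] 0.0
RRf [0.5361 0.398  0.046 ] 0.0001
ribs [0.4343 0.3389 0.028 ] 0.0002
postR [0.4075 0.3516 0.0249] 0.0006
postL [0.4179 0.315  0.0307] 0.0001
rails [0.52181376 0.36005353 0.04505898] 13.298525287123343 0.06739730241376492 0.045562214884951394
0.06 [0.5174342  0.35712978 0.06      ] 13.288103085670338 0.12164994574230295 0.04725102766394195
0.064 [0.51651338 0.35773311 0.064     ] 13.288103085670308 0.11965137111706663 0.04647474532095156
0.068 [0.51559256 0.35833645 0.068     ] 13.288103085670315 0.11765279649183041 0.04569846297796113
```

```bash
python3 - <<'E'
from h import *
y=np.radians(13.5)
row([.435,.3388,.12],y);row([.435,.3388,.054],y)
E
```

```text
row [0.01 0.04 0.7 ] [ 0.1115 -0.0468  0.0559]
row [0.01 0.04 0.7 ] [ 0.1115 -0.0468  0.1219]
```

Call:
play_rows --plan '[0,0,0.7,0.05,-0.023,0.01,0,0,0,0.7,0.1115,-0.0468,0.02,0,0,0,0.7,0.1115,-0.0468,0.07,0,0,0,0.7,0.1115,-0.0468,0.11,0,0,0,0.7,0.1115,-0.0468,0.1219,0,0,0,0.7,0.1115,-0.0468,0.1239,0,0,0,0.7,0.1115,-0.0468,0.1249,0,0,0,0.7,0.1115,-0.0468,0.1249,0]'

```text
clock: 2.62
position: [0.4359, 0.3391, 0.0516]
ee_rot: [-0.117, 0.993, 0.001, 0.001]
ft_force: [0.3, -0.2, 0.6]
grip_width: -0.002
grasp_force: 0.0
```

Call:
play_rows --plan '[0,0,0,0,0,0.001,0,0,0,0,0,0,0.002,0,0,0,0,0,0,0.003,0,0,0,0,0,0,0.004,0,0,0,0,0,0,0.004,0]'

```text
clock: 3.25
position: [0.4356, 0.3387, 0.047]
ee_rot: [-0.117, 0.993, 0.0, 0.0]
ft_force: [-1.0, -1.9, 7.5]
grip_width: -0.002
grasp_force: 3.5
```

Call:
play_rows --plan '[0,0,0,0,0,0.0005,0,0,0,0,0,0,0.001,0,0,0,0,0,0,0.001,0]'

```text
clock: 3.62
position: [0.4358, 0.3388, 0.0462]
ee_rot: [-0.117, 0.993, 0.0, 0.001]
ft_force: [-1.8, -1.5, 7.6]
grip_width: -0.001
grasp_force: 3.7
```

Call:
play_rows --plan '[0,0,0,0,0,0.0005,0,0,0,0,0,0,0.001,0,0,0,0,0,0,0.001,0]'

```text
clock: 4.0
position: [0.4359, 0.3388, 0.0449]
ee_rot: [-0.117, 0.993, 0.0, 0.001]
ft_force: [2.2, -0.6, 1.2]
grip_width: 0.001
grasp_force: 1.0
```

```bash
python3 - <<'E'
from h import *
snap('wrist','w3',(180,100,380,260),4)
m=viewer.camera_model('wrist')
y=np.radians(13.5);c=np.array([.516,.358])
for d in(-60,-68):
  for yy in(23,-23):
    X=np.r_[c+np.array([np.cos(y)*d-np.sin(y)*yy,np.sin(y)*d+np.cos(y)*yy])/1000,.068];print(d,yy,proj(m,X,True))
E
```

```text
-60 23 (np.float64(336.88642641545636), np.float64(353.8811646306326))
-60 -23 (np.float64(228.2874204566468), np.float64(353.97234825805543))
-68 23 (np.float64(338.6341428816879), np.float64(339.7073324129462))
-68 -23 (np.float64(226.65238437054663), np.float64(339.7907785929243))
```

```bash
python3 - <<'E'
from h import *
y=np.radians(13.5)
for p in([.435,.339,.2],[.43,.1,.22],[.43,-.05,.22],[.53,-.085,.20]):row(p,0)
E
```

```text
row [ 0.04  0.08 13.44] [ 0.0006  0.0005 -0.1551]
row [ 0.04  0.08 13.44] [ 0.061  -0.2308 -0.1754]
row [ 0.04  0.08 13.44] [ 0.0959 -0.3767 -0.1755]
row [ 0.04  0.08 13.44] [ 0.0068 -0.434  -0.1554]
```

Call:
play_rows --plan '[0,0,0,0,0,-0.05,0,0,0,0,0,0,-0.11,0,0,0,0,0,0,-0.155,0,0,0,5,0.015,-0.06,-0.175,0,0,0,10,0.03,-0.115,-0.175,0,0,0,13.4,0.046,-0.173,-0.175,0,0,0,13.4,0.061,-0.23,-0.175,0,0,0,13.4,0.075,-0.29,-0.175,0,0,0,13.4,0.09,-0.35,-0.175,0,0,0,13.4,0.06,-0.4,-0.17,0,0,0,13.4,0.007,-0.434,-0.1554,0,0,0,13.4,0.007,-0.434,-0.1554,0,0,0,13.4,0.007,-0.434,-0.1554,0,0,0,13.4,0.007,-0.434,-0.1554,0]'

```text
clock: 5.8
position: [0.5289, -0.0846, 0.2006]
ee_rot: [-0.001, 1.0, 0.001, 0.001]
ft_force: [1.0, 0.9, 0.4]
grip_width: 0.0
grasp_force: 0.0
```

```bash
python3 - <<'E'
from h import *
s=status.get_obs();print(s['position'],abs(s['joint_velocities']).max().round(3))
snap('wrist','w4',(130,60,430,360),2)
E
```

```text
[ 0.52886665 -0.08461712  0.20064131] 0.01
```

Call:
play_rows --plan '[0,0,0,-0.005,-0.03,0.03,0,0,0,0,-0.005,-0.03,0.03,0,0,0,0,-0.005,-0.03,0.03,0]'

```text
clock: 6.22
position: [0.5344, -0.1145, 0.1708]
ee_rot: [-0.001, 1.0, 0.0, 0.001]
ft_force: [-0.0, -0.1, 0.5]
grip_width: 0.006
grasp_force: 0.0
```

```bash
python3 - <<'E'
from h import *
s=status.get_obs();print(s['position'],abs(s['joint_velocities']).max().round(3))
snap('wrist','w5',(130,30,430,330),2)
E
```

```text
[ 0.53444274 -0.11445269  0.1707593 ] 0.008
```

View pics/w4.png

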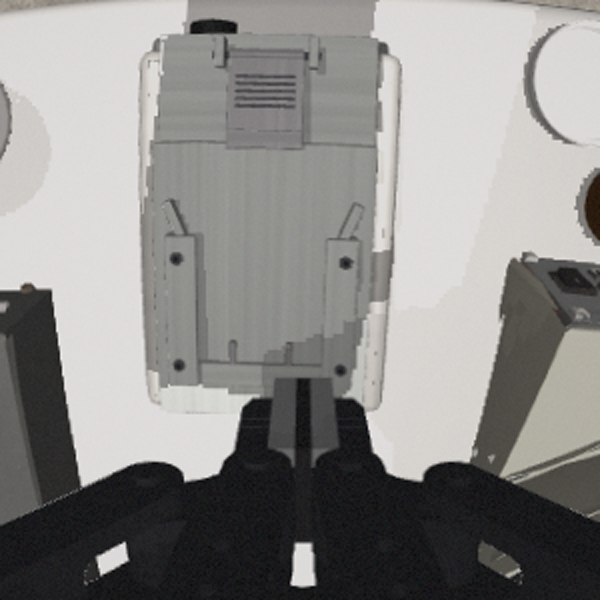

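View pics/w5.png

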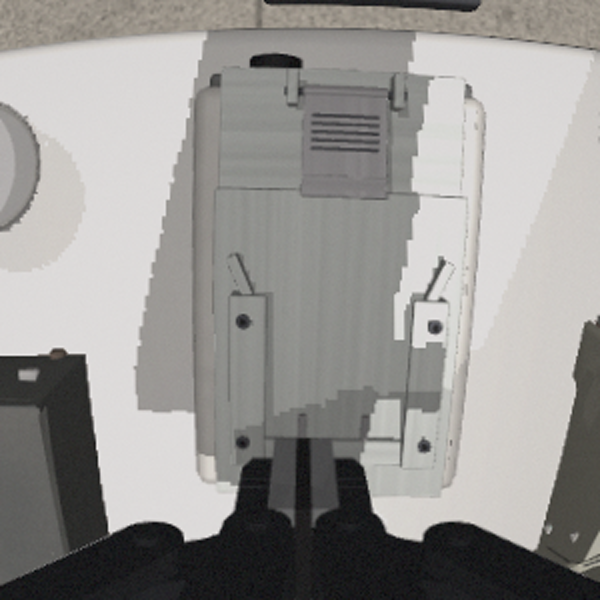

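```bash
python3 - <<'E'
from h import *
m1=dict(np.load('pics/w4.npz'));m2=dict(np.load('pics/w5.npz'))
w=lambda a,b:(130+a/2-.25,60+b/2-.25)
v=lambda a,b:(130+a/2-.25,30+b/2-.25)
R={}
for n,A,B in[('Ln',(176,259),(243,321)),('Lf',(179,366),(243,442)),('Rn',(346,263),(435,326)),('Rf',(341,371),(424,447)),('ribs',(266,92),(345,132))]:
    x,r=tri([ray(m1,*w(*A),True),ray(m2,*v(*B),True)]);R[n]=x;print(n,x.round(4),np.round(r[0],4))
def rep(R):
    q=sum(R[k] for k in('Ln','Lf','Rn','Rf'))/4
    d=R['Lf']+R['Rf']-R['Ln']-R['Rn'];e=R['Rn']+R['Rf']-R['Ln']-R['Lf']
    print('rails',q,np.degrees([np.arctan2(d[1],d[0]),np.arctan2(-e[0],e[1])]),np.linalg.norm(d)/2,np.linalg.norm(e)/2)
rep(R)
for z in(.077,):
  rep({k:atz(m1,*w(*p),z,True) for k,p in dict(Ln=(176,259),Lf=(179,366),Rn=(346,263),Rf=(341,371)).items()})
  rep({k:atz(m2,*v(*p),z,True) for k,p in dict(Ln=(243,321),Lf=(243,442),Rn=(435,326),Rf=(424,447)).items()})
y=np.radians(13.5)
# back to stand grasp
for p in([.43,-.05,.22],[.43,.1,.22],[.44,.3,.2]):row(p,0)
for p in([.508,.356,.15],[.508,.356,.066]):row(p,y)
E
```

```text
Ln [ 0.5136 -0.1365  0.0773] 0.0002
Lf [ 0.5599 -0.1378  0.0769] 0.0003
Rn [ 0.5154 -0.0684  0.0764] 0.0002
Rf [ 0.5624 -0.0694  0.0754] 0.0
ribs [ 0.4475 -0.1007  0.0646] 0.0004
rails [ 0.53781873 -0.10302381  0.07649874] [-1.36222447 -1.81540357] 0.04670155434718252 0.06827602169840047
rails [ 0.53780986 -0.10309333  0.077     ] [-1.39873216 -1.39505093] 0.04630214428379067 0.06824069571801314
rails [ 0.53742621 -0.10312231  0.077     ] [-1.42350645 -1.54688704] 0.046448685134246055 0.06799561005350277
row [0.05 0.1  0.11] [ 0.1045  0.0645 -0.0492]
row [0.05 0.1  0.11] [ 0.1042  0.2145 -0.0491]
row [0.05 0.1  0.11] [ 0.0939  0.4144 -0.0289]
row [  0.04   0.11 -13.39] [0.0259 0.4702 0.0213]
row [  0.04   0.11 -13.39] [0.026  0.4702 0.1053]
```

Call:
play_rows --plan '[0,0,0,0.05,0.03,-0.03,0,0,0,0,0.1,0.07,-0.05,0,0,0,0,0.104,0.13,-0.05,0.3,0,0,0,0.104,0.19,-0.05,1,0,0,0,0.104,0.25,-0.05,1,0,0,0,0.104,0.31,-0.05,1,0,0,-5,0.1,0.37,-0.04,1,0,0,-10,0.08,0.42,-0.02,1,0,0,-13.3,0.026,0.47,0.01,1,0,0,-13.3,0.026,0.47,0.05,1,0,0,-13.3,0.026,0.47,0.09,1,0,0,-13.3,0.026,0.47,0.11,1,0,0,-13.3,0.026,0.47,0.11,1]' --squeeze 30

```text
clock: 7.9
position: [0.5073, 0.3549, 0.0597]
ee_rot: [-0.117, 0.993, -0.0, -0.001]
ft_force: [0.9, -0.2, 0.3]
grip_width: 1.001
grasp_force: 0.0
```

```bash
python3 - <<'E'
from h import *
y=np.radians(13.4)
row([.508,.356,.061],y);print(manip.tip_extent)
snap('wrist','w6',(130,30,430,330),2)
E
```

```text
row [-0.02 -0.06 -0.02] [-0.0009  0.0009 -0.0013]
0.014
```

View pics/w6.png

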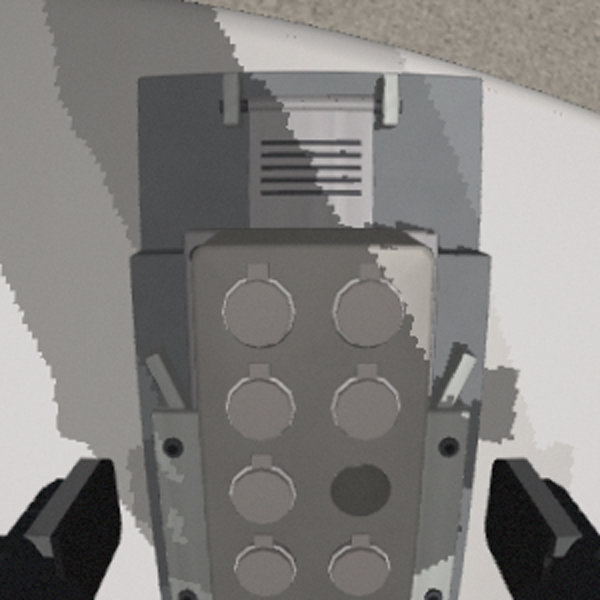

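```bash
python3 - <<'E'
from h import *
m=dict(np.load('pics/w6.npz'));v=lambda a,b:(130+a/2-.25,30+b/2-.25)
P=[atz(m,*v(a,248),.068,True) for a in(192,434)]
c=sum(P)/2;y=np.radians(13.4);ux=np.array([np.cos(y),np.sin(y)]);uy=np.array([-ux[1],ux[0]])
d=c[:2]-[.516,.358];print(P,d@ux,d@uy,np.linalg.norm(P[0]-P[1]))
s=status.get_obs();d=c[:2]-s['position'][:2];print('rel tool',d@ux,d@uy)
E
```

```text
[array([0.45527022, 0.32049462, 0.068     ]), array([0.44463817, 0.36447595, 0.068     ])] -0.06784326723982716 0.00021363488768867496 0.045248180058124025
rel tool -0.05962760614036855 0.000996910559967204
```

Call:
play_rows --plan '[0,0,0,-0.0005,0.0011,-0.0013,1,0,0,0,-0.0005,0.0011,-0.0013,0.7,0,0,0,-0.0005,0.0011,-0.0013,0.56,0,0,0,-0.0005,0.0011,-0.0013,0.5,0,0,0,-0.0005,0.0011,-0.0013,0.45,0,0,0,-0.0005,0.0011,-0.0013,0.4,0,0,0,-0.0005,0.0011,-0.0013,0.4,0]' --squeeze 30

```text
invalid input
```

Call:
play_rows --plan '[0,0,0,-0.0005,0.0011,-0.0013,1,0,0,0,-0.0005,0.0011,-0.0013,0.7,0,0,0,-0.0005,0.0011,-0.0013,0.56,0,0,0,-0.0005,0.0011,-0.0013,0.5,0,0,0,-0.0005,0.0011,-0.0013,0.45,0,0,0,-0.0005,0.0011,-0.0013,0.4]' --squeeze 30

```text
clock: 8.7
position: [0.5084, 0.3563, 0.0619]
ee_rot: [-0.116, 0.993, 0.0, 0.0]
ft_force: [-1.1, -0.4, 6.4]
grip_width: 0.534
grasp_force: 30.8
```

Call:
play_rows --plan '[0,0,0,0,0,-0.0003,0.3,0,0,0,0.004,0,-0.0005,0.3,0,0,0,0.01,0,-0.0005,0.3,0,0,0,0.016,0,-0.0005,0.3]' --squeeze 50

```text
clock: 9.2
position: [0.4927, 0.3524, 0.062]
ee_rot: [-0.116, 0.993, 0.0, 0.001]
ft_force: [1.8, 2.7, 2.9]
grip_width: 0.526
grasp_force: 51.3
```

Call:
play_rows --plan '[0,0,0,0.01,0,0,0.3,0,0,0,0.02,0,0,0.3,0,0,0,0.03,0,0,0.3,0,0,0,0.04,0,0,0.3,0,0,0,0.048,0,0,0.3,0,0,0,0.048,0,-0.003,0.3,0,0,0,0.048,0,-0.01,0.3,0,0,0,0.048,0,-0.03,0.3]'

```text
clock: 10.2
position: [0.4445, 0.34, 0.0902]
ee_rot: [-0.116, 0.993, -0.001, -0.002]
ft_force: [0.4, 0.4, -4.3]
grip_width: 0.525
grasp_force: 52.2
```

```bash
python3 - <<'E'
from h import *
s=status.get_obs();print(s['torque'],s['ft_force'])
h=np.array([.5307,-.1029]);y=np.radians(-1.45);u=np.array([np.cos(y),np.sin(y)])
for p in([.43,.3,.15],[.4,.1,.17],[.4,-.05,.17]):row(p,y)
for z in(.15,.115):row(np.r_[h-.068*u,z],y)
E
```

```text
[ 0.02889035 -0.07296145 -0.01726559] [ 0.38109792  0.44421595 -4.30797326]
row [-0.16 -0.23 14.8 ] [ 0.0236 -0.0357 -0.0596]
row [-0.16 -0.23 14.8 ] [ 0.0991 -0.2234 -0.0788]
row [-0.16 -0.23 14.8 ] [ 0.1337 -0.3693 -0.0784]
row [-0.16 -0.23 14.8 ] [ 0.0844 -0.4336 -0.0584]
row [-0.16 -0.23 14.8 ] [ 0.0843 -0.4335 -0.0234]
```

Call:
play_rows --plan '[0,0,0,0.008,-0.012,-0.04,0.3,0,0,5,0.03,-0.05,-0.07,0.3,0,0,10,0.055,-0.1,-0.078,0.3,0,0,14.8,0.08,-0.15,-0.078,0.3,0,0,14.8,0.095,-0.2,-0.078,0.3,0,0,14.8,0.105,-0.25,-0.078,0.3,0,0,14.8,0.115,-0.3,-0.078,0.3,0,0,14.8,0.115,-0.35,-0.078,0.3,0,0,14.8,0.11,-0.395,-0.07,0.3,0,0,14.8,0.095,-0.42,-0.058,0.3,0,0,14.8,0.0845,-0.4335,-0.045,0.3,0,0,14.8,0.0845,-0.4335,-0.0234,0.3,0,0,14.8,0.0845,-0.4335,-0.0234,0.3,0,0,14.8,0.0845,-0.4335,-0.0234,0.3]'

```text
clock: 11.95
position: [0.4637, -0.1, 0.1155]
ee_rot: [0.013, 1.0, 0.0, -0.0]
ft_force: [0.2, -0.3, -5.8]
grip_width: 0.529
grasp_force: 53.1
```

```bash
python3 - <<'E'
from h import *
s=status.get_obs();print(s['torque'],s['ft_force'])
h=np.array([.5307,-.1029]);y=np.radians(-1.45);u=np.array([np.cos(y),np.sin(y)])
for z in(.099,):row(np.r_[h-.068*u,z],y)
snap('wrist','w7',(130,30,430,330),2)
E
```

```text
[-0.02269806 -0.01472227  0.00197481] [ 0.16209232 -0.27417981 -5.83084721]
row [ 0.01 -0.02  0.01] [ 0.0009 -0.0012  0.0165]
```

View pics/w7.png

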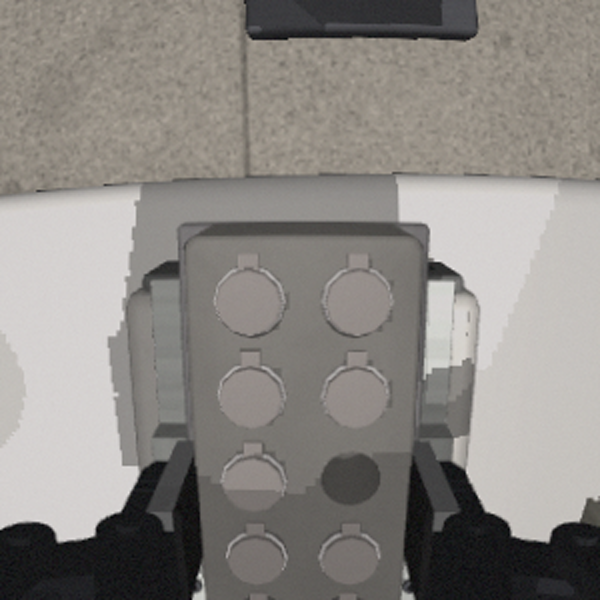

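Call:
play_rows --plan '[0,0,0,0.0009,-0.0012,0.006,0.3,0,0,0,0.0009,-0.0012,0.012,0.3,0,0,0,0.0009,-0.0012,0.0145,0.3,0,0,0,0.0009,-0.0012,0.016,0.3,0,0,0,0.0009,-0.0012,0.017,0.3,0,0,0,0.0009,-0.0012,0.0175,0.3,0,0,0,0.0009,-0.0012,0.018,0.3]'

```text
clock: 12.88
position: [0.4632, -0.1012, 0.0972]
ee_rot: [0.013, 1.0, 0.0, 0.0]
ft_force: [0.5, -0.3, -3.7]
grip_width: 0.525
grasp_force: 53.5
```

Call:
play_rows --plan '[0,0,0,0,0,0.0005,0.3,0,0,0,0,0,0.001,0.3,0,0,0,0,0,0.001,0.3]'

```text
clock: 13.25
position: [0.4631, -0.1013, 0.0961]
ee_rot: [0.013, 1.0, 0.0, 0.0]
ft_force: [0.8, -0.2, -2.3]
grip_width: 0.526
grasp_force: 53.6
```

Call:
play_rows --plan '[0,0,0,0,0,0.0005,0.3,0,0,0,0,0,0.001,0.3,0,0,0,0,0,0.001,0.3]'

```text
clock: 13.62
position: [0.4631, -0.1013, 0.0959]
ee_rot: [0.013, 1.0, 0.0, 0.0]
ft_force: [-5.3, 0.4, 12.2]
grip_width: 0.526
grasp_force: 55.4
```

Call:
play_rows --plan '[0,0,0,0,0,-0.0006,0.3,0,0,0,-0.004,0,-0.0006,0.3,0,0,0,-0.008,0,-0.0006,0.3,0,0,0,-0.012,0,-0.0006,0.3,0,0,0,-0.015,0,-0.0006,0.3]'

```text
clock: 14.25
position: [0.4776, -0.1017, 0.096]
ee_rot: [0.013, 1.0, 0.0, -0.001]
ft_force: [-6.8, 1.4, 9.7]
grip_width: 0.526
grasp_force: 55.1
```

Call:
play_rows --plan '[0,0,0,-0.001,0,-0.0005,0.3,0,0,0,-0.004,0,-0.0005,0.3,0,0,0,-0.008,0,-0.0005,0.3,0,0,0,-0.012,0,-0.0005,0.3]'

```text
clock: 14.75
position: [0.4901, -0.1019, 0.096]
ee_rot: [0.013, 1.0, 0.0, -0.0]
ft_force: [-4.0, 0.9, 1.4]
grip_width: 0.525
grasp_force: 54.1
```

Call:
play_rows --plan '[0,0,0,-0.004,0,0,0.3,0,0,0,-0.008,0,0,0.3,0,0,0,-0.012,0,0,0.3,0,0,0,-0.016,0,0,0.3,0,0,0,-0.02,0,0,0.3,0,0,0,-0.024,0,0,0.3,0,0,0,-0.027,0,0,0.3]'

```text
clock: 15.62
position: [0.5172, -0.1026, 0.0961]
ee_rot: [0.013, 1.0, 0.0, 0.0]
ft_force: [-2.8, -0.0, 1.4]
grip_width: 0.521
grasp_force: 54.1
```

Call:
play_rows --plan '[0,0,0,-0.0015,0,0,0.3,0,0,0,-0.003,0,0,0.3,0,0,0,-0.0045,0,0,0.3,0,0,0,-0.006,0,0,0.3,0,0,0,-0.0075,0,0,0.3,0,0,0,-0.009,0,0,0.3]'

```text
clock: 16.38
position: [0.5251, -0.1029, 0.0961]
ee_rot: [0.013, 1.0, 0.0, -0.001]
ft_force: [-7.9, 0.5, 7.6]
grip_width: 0.528
grasp_force: 54.8
```

Call:
play_rows --plan '[0,0,0,-0.0007,0,-0.0002,0.3,0,0,0,-0.0014,0,-0.0002,0.3,0,0,0,-0.0021,0,-0.0002,0.3,0,0,0,-0.0028,0,-0.0002,0.3]'

```text
clock: 16.88
position: [0.5278, -0.1029, 0.0961]
ee_rot: [0.013, 1.0, 0.0, -0.001]
ft_force: [-8.0, 2.7, 5.9]
grip_width: 0.525
grasp_force: 54.5
```

Call:
play_rows --plan '[0,0,0,-0.0005,0,0,0.3,0,0,0,-0.001,0,0,0.3,0,0,0,-0.0015,0,0,0.3,0,0,0,-0.002,0,0,0.3]'

```text
clock: 17.38
position: [0.5297, -0.103, 0.0961]
ee_rot: [0.013, 1.0, 0.0, -0.001]
ft_force: [-8.1, 0.8, 6.1]
grip_width: 0.528
grasp_force: 54.5
```

Call:
play_rows --plan '[0,0,0,-0.0005,0,0,0.3,0,0,0,-0.001,0,0,0.3,0,0,0,-0.0015,0,0,0.3]'

```text
clock: 17.75
position: [0.5311, -0.103, 0.0961]
ee_rot: [0.013, 1.0, 0.0, -0.001]
ft_force: [-9.9, 1.2, 6.7]
grip_width: 0.527
grasp_force: 54.6
```

Call:
play_rows --plan '[0,0,0,-0.0005,0,0,0.3,0,0,0,-0.001,0,0,0.3]'

```text
clock: 18.0
position: [0.5321, -0.1031, 0.096]
ee_rot: [0.013, 1.0, 0.0, -0.001]
ft_force: [-8.7, 1.9, 5.2]
grip_width: 0.528
grasp_force: 54.5
```

Call:
play_rows --plan '[0,0,0,-0.0005,0,0,0.3,0,0,0,-0.001,0,0,0.3]'

```text
clock: 18.25
position: [0.5329, -0.103, 0.096]
ee_rot: [0.013, 1.0, 0.0, -0.002]
ft_force: [-11.5, 1.4, 8.2]
grip_width: 0.53
grasp_force: 54.8
```

Call:
play_rows --plan '[0,0,0,-0.0003,0,0,0.3,0,0,0,-0.0006,0,0,0.3]'

```text
clock: 18.5
position: [0.5329, -0.1031, 0.096]
ee_rot: [0.013, 1.0, 0.0, -0.002]
ft_force: [-14.1, 0.8, 11.2]
grip_width: 0.524
grasp_force: 55.2
```

Call:
play_rows --plan '[0,0,0,-0.0005,0,-0.0002,0.3,0,0,0,-0.0005,0,-0.0002,0.3]'

```text
clock: 18.75
position: [0.533, -0.1031, 0.0961]
ee_rot: [0.013, 1.0, 0.0, -0.003]
ft_force: [-15.0, 1.7, 11.2]
grip_width: 0.526
grasp_force: 55.2
```

Call:
play_rows --plan '[0,0,0,0.0015,0,-0.0003,0.3,0,0,0,0.0025,0,-0.0003,0.3,0,0,0,0.0035,0,-0.0003,0.3,0,0,0,0.0045,0,-0.0003,0.3]'

```text
clock: 19.25
position: [0.531, -0.103, 0.0965]
ee_rot: [0.013, 1.0, -0.0, 0.0]
ft_force: [0.8, -0.8, -7.3]
grip_width: 0.53
grasp_force: 53.0
```

Call:
play_rows --plan '[0,0,0,0.001,0,0.0003,0.3,0,0,0,0.002,0,0.0003,0.3,0,0,0,0.002,0,0.0003,0.3]'

```text
clock: 19.62
position: [0.5306, -0.1029, 0.0972]
ee_rot: [0.012, 1.0, -0.0, 0.002]
ft_force: [6.0, -1.0, -8.0]
grip_width: 0.524
grasp_force: 52.9
```

Call:
play_rows --plan '[0,0,0,-0.0012,0,0.0006,0.3,0,0,0,-0.0018,0,0.001,0.3,0,0,0,-0.0018,0,0.001,0.4,0,0,0,-0.0018,0,0.001,0.55,0,0,0,-0.0018,0,0.001,0.7,0,0,0,-0.0018,0,0.001,0.9,0,0,0,-0.0018,0,0.001,1,0,0,0,-0.0018,0,0.001,1]'

```text
clock: 20.62
position: [0.5306, -0.1029, 0.0955]
ee_rot: [0.013, 1.0, 0.0, -0.0]
ft_force: [-0.6, 1.1, -0.7]
grip_width: 1.0
grasp_force: 0.0
```

Call:
play_rows --plan '[0,0,0,0,0,-0.02,1,0,0,0,0,0,-0.06,1,0,0,0,0,0,-0.1,1,0,0,0,0,0,-0.1,1,0,0,0,0,0,-0.1,1]'

```text
clock: 21.25
position: [0.5303, -0.1028, 0.1949]
ee_rot: [0.013, 1.0, 0.0, -0.0]
ft_force: [-1.5, -0.5, -0.4]
grip_width: 0.998
grasp_force: 0.0
```

```bash
python3 - <<'E'
from h import *
m=snap('wrist','w8')
im=cv2.imread('pics/w8_raw.png',0).astype(int)
# expected pixel of block near top edge if latched (home) or sprung 8 mm
y=np.radians(-1.45);u=np.array([np.cos(y),np.sin(y)]);h=np.array([.5311,-.103])
for d in(-.06,-.068):print(d,np.round(proj(m,np.r_[h+d*u,.102],True),1))
c=int(proj(m,np.r_[h-.064*u,.102],True)[0])
r=int(proj(m,np.r_[h-.064*u,.102],True)[1])
print([(k,int(im[k,c-6:c+7].mean())) for k in range(r-24,r+24)])
E
```

```text
-0.06 [282.7 135.8]
-0.068 [282.8 124. ]
[(105, 113), (106, 89), (107, 59), (108, 103), (109, 112), (110, 79), (111, 60), (112, 112), (113, 113), (114, 113), (115, 113), (116, 113), (117, 114), (118, 113), (119, 113), (120, 114), (121, 114), (122, 114), (123, 104), (124, 113), (125, 110), (126, 109), (127, 109), (128, 110), (129, 111), (130, 114), (131, 116), (132, 91), (133, 70), (134, 69), (135, 91), (136, 113), (137, 122), (138, 121), (139, 122), (140, 122), (141, 121), (142, 121), (143, 120), (144, 120), (145, 120), (146, 119), (147, 119), (148, 120), (149, 120), (150, 121), (151, 121), (152, 122)]
```

```bash
python3 -c "
from workcell import manip;print(manip.hand_in())"
```

```text
the job is handed in; nothing more can be done
None
```

The tube block is in the mixer's rails and latched: it held against a 6 N pull, stayed home in the last wrist picture after release, and the job was handed in at about 21 s; no verdict came back.

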